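# Carry an untitled set of books to the titling rack in order

### The arm

A 6-joint arm with a two-finger parallel gripper is mounted at the origin on the work surface. World frame = base frame: x ahead of the robot, y to its left, z up, the work surface at z = 0. Lengths are in m, angles in rad, forces in N, time in s.
With the tool pointing down it reaches from about 0.25 to 0.775 m from the base axis. Payload 4 kg.
Tool frame: the origin (TCP) lies at the very end of the fingers, on their centre line; the grasp point (between the pads) lies 19 mm behind it; z points along the fingers, y is the direction in which the jaws open and shut (so a half turn about z gives the same grasp; the last joint's range is limited). The gripper opens to 94 mm and grips with 3 to 60 N. Pads are 16 mm wide; open, the fingers measure 119 mm over their backs; the gripper's body (75 mm by 177 mm) begins 78 mm behind the grasp point.
Start: joints at [1.153, 0.087, 1.371, -0, 1.684, -0.103], TCP at [0.17, 0.523, 0.206] pointing down, gripper open.
Joint ranges: [-3.1, 3.1], [-0.76, 2.03], [0.27, 2.55], [-1.08, 4.22], [0.17, 2.65], [-2.57, 2.57]. Speed limits (rad/s): [2.79, 2.79, 3.14, 3.14, 3.14, 3.14].

### API

Orientations are given as a rotation vector (axis times angle).
In Python, from plant import move_to, move_straight, movej, command_gripper, pause, ik, observe, capture, PlanningError, sign_off gives the robot as it stands. Calls block until the motion is done:
- move_to(position, orientation): joint-space move of the TCP to a pose.
- move_straight(position, rotation=None, velocity=0.15): straight line of the TCP; rotation=None keeps the orientation; velocity is the mean speed in m/s.
- movej(angles): joint-space move.
- command_gripper(opening): finger opening in m; the grip force is fixed at half the most; returns when the fingers have stopped.
- pause(seconds).
- ik(position, orientation): joint angles nearest the present ones, or None.
- observe(): the state.
- capture(name): name is "side" or "top" or "wrist"; returns a dict with "frame" (420x560x3 uint8, blue, green, red), "camera_matrix" (3x3 intrinsics, pixels), "origin" and "orientation" of the camera in the world. Camera axes: x right, y up, looking along -z (the intrinsics and any distortion apply to the point x, -y, -z); pixel columns grow to the right and rows downward; lengths in m; the calibration is good to about 2 mm. A picture is of the moment at which its call begins. There is no depth.
A pose or a line that the arm cannot do raises PlanningError and nothing moves.
- sign_off(): hands the job in, once; it reports no verdict.
The state is a dict: "time_s": time; "qpos": joint angles; "joint_velocities": joint speeds; "joint_efforts": joint torques, N m; "tool_pos": TCP position; "orientation": TCP orientation; "contact_force": force on the tool from outside, world axes, zero at the start; "wrist_torque": the same for the moment, N m; "grip_width": finger opening in m.
Only numpy, scipy, OpenCV 4.12 (cv2) and the standard library are available. Lean on these libraries where they do the work, as an engineer would, in place of code of your own. Each camera call takes 0.05 s, during which the arm holds its last target. There are 200 camera calls.

### The job

The four volumes of a bound set are dry but have no titles on their spines yet, so only their order tells them apart: move them from the dowel drying rack to the empty titling rack, one to a stall, in the same order from left to right as they stand now. Set each one down gently rather than dropping it, and leave it standing upright and square in the middle of its stall, spine towards the robot as before.

Things in the scene. Friction and masses are not known exactly. Their poses are not given: they have to be found in the camera images.
- vol_a: Closed, stiff small book in dark red cloth, 18 mm thick (the others differ only in this: 18, 23, 28, 34), 92 deep, 130 tall, 165 g +-30 %, upright in a drying-rack stall. Origin: centre of underside; x from the ribbed rounded spine (towards the robot at start) to the cream page edges, y across the thickness, z up. Grip across the thickness near the top; at least 30 mm free beside it.
- vol_b: Closed, stiff small book in dark red cloth, 23 mm thick (the others differ only in this: 18, 23, 28, 34), 92 deep, 130 tall, 210 g +-30 %, upright in a drying-rack stall. Origin: centre of underside; x from the ribbed rounded spine (towards the robot at start) to the cream page edges, y across the thickness, z up. Grip across the thickness near the top; at least 30 mm free beside it.
- vol_c: Closed, stiff small book in dark red cloth, 28 mm thick (the others differ only in this: 18, 23, 28, 34), 92 deep, 130 tall, 256 g +-30 %, upright in a drying-rack stall. Origin: centre of underside; x from the ribbed rounded spine (towards the robot at start) to the cream page edges, y across the thickness, z up. Grip across the thickness near the top; at least 30 mm free beside it.
- vol_d: Closed, stiff small book in dark red cloth, 34 mm thick (the others differ only in this: 18, 23, 28, 34), 92 deep, 130 tall, 311 g +-30 %, upright in a drying-rack stall. Origin: centre of underside; x from the ribbed rounded spine (towards the robot at start) to the cream page edges, y across the thickness, z up. Grip across the thickness near the top; at least 30 mm free beside it.
- pad_a: Fixed cork pad, 104 x 54 x 4 mm, the floor of the drying-rack stall in which vol_a stands at the start (it stays behind, so it tells where that volume came from). All four pads look the same. Origin: centre of the underside; axes as the drying rack's.
- pad_b: Fixed cork pad, 104 x 54 x 4 mm, the floor of the drying-rack stall in which vol_b stands at the start (it stays behind, so it tells where that volume came from). All four pads look the same. Origin: centre of the underside; axes as the drying rack's.
- pad_c: Fixed cork pad, 104 x 54 x 4 mm, the floor of the drying-rack stall in which vol_c stands at the start (it stays behind, so it tells where that volume came from). All four pads look the same. Origin: centre of the underside; axes as the drying rack's.
- pad_d: Fixed cork pad, 104 x 54 x 4 mm, the floor of the drying-rack stall in which vol_d stands at the start (it stays behind, so it tells where that volume came from). All four pads look the same. Origin: centre of the underside; axes as the drying rack's.
- drying_rack: Fixed pale beech board 140 (x) x 316 (y) x 18 mm with five pairs of 10 mm dowels, tops 74 mm above the table; between them four stalls 62 mm wide, floor 22 mm above the table. Holds the volumes at start. Origin: middle of its front (robot-side) lower edge; x rearward, y along the row to the robot's left. Stall centres x = 70, y = +108, +36, -36, -108 mm.
- titling_rack: Empty fixed rack: dark board 150 (x) x 318 (y) x 20 mm, five plywood dividers 6 mm thick, tops 70 mm above the table, back board inner face at x = 140. Four stalls 66 mm wide, floor 20 mm above the table. Origin: middle of its front (robot-side) lower edge; x rearward, y along the row to the robot's left. Stall centres x = 70, y = +108, +36, -36, -108 mm.
Not all that is in view belongs to the job. Leave any blue, orange or purple look-alike of the vol_b alone.

How it is judged:
By the outcome, as a careful person would: the job done as asked, in the order asked, and still so for the second after the job is handed in, with the robot touching nothing.
It also fails if it takes over 115 s, if anything falls off the work surface, if the arm or the gripper's body presses on something with over 40 N, if the wrist force passes 120 N, or if a joint passes its speed limit or range.

## Working session

There is one attempt and no reset: what is moved stays moved. The work goes in short steps, each a Python script; the robot and the scene stay as the last script left them, time stands still between calls to the robot, and variables do not carry over. Pictures are saved under pics/ and viewed, on a budget of 14 in all, crops included, one or two more only if the job needs it, and the job is handed in when it is done.

```bash
ls; mkdir -p pics; python3 - <<'E'
from plant import *
import cv2,numpy as np
for n in("top","side"):
    c=capture(n);cv2.imwrite(f"pics/{n}0.png",c["frame"]);print(n,c["camera_matrix"],c["origin"],c["orientation"],[k for k in c])
print(observe())
E
```

```text
pics
top [[406.16917287   0.         282.91352081]
 [  0.         406.16917287 203.47127697]
 [  0.           0.           1.        ]] [ 0.4342833  -0.04098809  1.10833335] [ 0.09169164 -0.07021869 -1.59745714] ['frame', 'camera_matrix', 'origin', 'orientation']
side [[434.45162546   0.         277.35960607]
 [  0.         434.45162546 209.18122664]
 [  0.           0.           1.        ]] [ 0.23677854 -0.78233941  0.73987572] [ 0.84308297 -0.17127509 -0.33421305] ['frame', 'camera_matrix', 'origin', 'orientation']
{'time_s': 0.1, 'qpos': array([ 1.15288956e+00,  8.78693468e-02,  1.37208918e+00, -4.40698615e-07,
        1.68364585e+00, -1.03072036e-01]), 'joint_velocities': array([ 0.00111287, -0.00230596, -0.00377513, -0.00109894, -0.00067146,
       -0.00186761]), 'joint_efforts': array([ 2.24330484e-03, -3.41251981e+01, -3.03301692e+01,  7.19768903e-02,
        3.04124295e-02, -7.83742257e-05]), 'tool_pos': array([0.17009512, 0.52250234, 0.20443475]), 'orientation': array([-4.92419983e-01, -3.10223550e+00,  3.05308332e-03]), 'contact_force': array([ 0.26590244,  0.77365155, -0.38421245]), 'wrist_torque': array([-0.00277601,  0.0153136 ,  0.05073031]), 'grip_width': 0.09422078928178587}
```

View pics/top0.png

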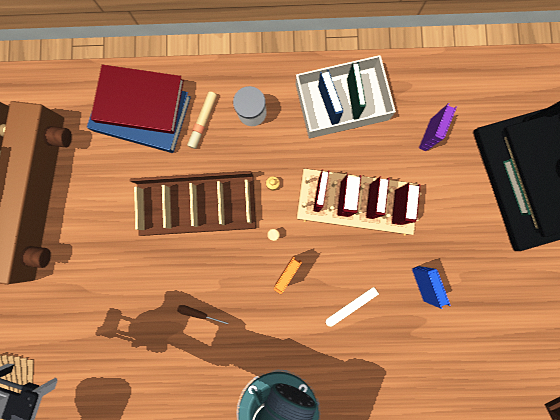

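View pics/side0.png

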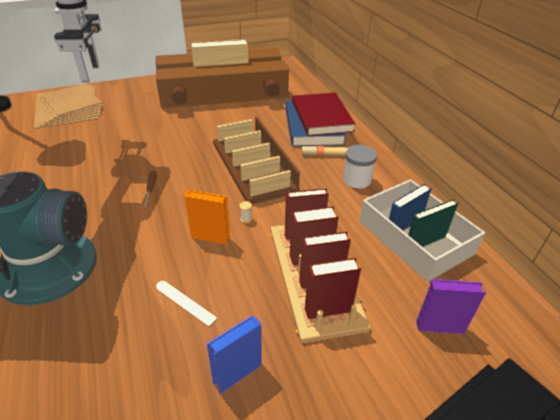

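Candidates in the top view:
- Dark red volumes in the dowel rack: (321,190), (349,195), (377,197), (406,203). I choose these.
- Large red book lying flat (138,97).
- Blue (431,287), orange (288,275) and purple (437,127) look-alikes.
- Navy and green books in the box (330,95) and (357,90).

The empty titling rack is at (196,205). Next is a close crop.

```bash
cat > h.py <<'E'
import numpy as np,cv2
from scipy.spatial.transform import Rotation as R
from plant import *
def ray(c,uv):
    uv=np.atleast_2d(np.asarray(uv,float));K=c["camera_matrix"]
    d=np.c_[(uv[:,0]-K[0,2])/K[0,0],-(uv[:,1]-K[1,2])/K[1,1],-np.ones(len(uv))]
    return d@R.from_rotvec(c["orientation"]).as_matrix().T
def toplane(c,uv,z):
    d=ray(c,uv);o=np.asarray(c["origin"]);return (o+d*((z-o[2])/d[:,2])[:,None])[:,:2]
def proj(c,P):
    p=(np.atleast_2d(P)-c["origin"])@R.from_rotvec(c["orientation"]).as_matrix();K=c["camera_matrix"]
    return np.c_[K[0,0]*p[:,0]/-p[:,2]+K[0,2],K[1,1]*-p[:,1]/-p[:,2]+K[1,2]]
def down(yaw): # tool y axis at angle yaw+90deg in world, tool z down
    return (R.from_euler('z',yaw)*R.from_euler('x',np.pi)).as_rotvec()
E
python3 - <<'E'
from h import *
c=capture("top");f=c["frame"]
a=f[160:240,120:285];b=f[155:245,290:430]
a=cv2.resize(a,None,fx=3.6,fy=3.6,interpolation=cv2.INTER_CUBIC);b=cv2.resize(b,None,fx=3.4,fy=3.4,interpolation=cv2.INTER_CUBIC)
o=np.zeros((a.shape[0]+b.shape[0],max(a.shape[1],b.shape[1]),3),np.uint8);o[:a.shape[0],:a.shape[1]]=a;o[a.shape[0]:,:b.shape[1]]=b
cv2.imwrite("pics/crop.png",o)
hsv=cv2.cvtColor(f,cv2.COLOR_BGR2HSV)
# page tops
w=((hsv[...,1]<50)&(hsv[...,2]>180)).astype(np.uint8);w[:160]=0;w[240:]=0;w[:,:295]=0;w[:,425:]=0
for k in cv2.findContours(w,0,2)[0]:
    if cv2.contourArea(k)<60:continue
    r=cv2.minAreaRect(k);p=toplane(c,cv2.boxPoints(r),.15);e=[p[1]-p[0],p[2]-p[1]];e.sort(key=np.linalg.norm)
    print("page",np.round(r[0]),p.mean(0).round(4),[np.linalg.norm(x).round(4) for x in e],np.degrees(np.arctan2(*e[1][::-1])).round(1))
# divider tops
w=((hsv[...,0]<32)&(hsv[...,0]>14)&(hsv[...,2]>150)&(hsv[...,1]<140)).astype(np.uint8);w[:165]=0;w[245:]=0;w[:,:125]=0;w[:,430:]=0;w[:,285:297]=0
for k in cv2.findContours(w,0,2)[0]:
    if cv2.contourArea(k)<40:continue
    r=cv2.minAreaRect(k);z=.07 if r[0][0]<270 else .018;p=toplane(c,cv2.boxPoints(r),z);e=[p[1]-p[0],p[2]-p[1]];e.sort(key=np.linalg.norm)
    print("pale",np.round(r[0]),p.mean(0).round(4),[np.linalg.norm(x).round(4) for x in e],np.degrees(np.arctan2(*e[1][::-1])).round(1))
for uv,z in [((139,236),.02),((257,229),.02),((297,222),.018),((413,236),.018),((303,168),.018)]:print(uv,toplane(c,[uv],z).round(4))
E
```

```text
page [412. 202.] [ 0.5288 -0.3344] [np.float64(0.0237), np.float64(0.079)] -9.0
page [382. 195.] [ 0.546  -0.2645] [np.float64(0.0191), np.float64(0.0793)] -10.0
page [352. 192.] [ 0.5549 -0.1934] [np.float64(0.0306), np.float64(0.0802)] -9.1
page [322. 188.] [ 0.568  -0.1237] [np.float64(0.0149), np.float64(0.079)] -11.4
pale [273. 234.] [0.4641 0.0012] [np.float64(0.0284), np.float64(0.0322)] -136.5
pale [412. 202.] [ 0.5419 -0.3751] [np.float64(0.0152), np.float64(0.0788)] -9.0
pale [136. 208.] [0.5424 0.3524] [np.float64(0.0078), np.float64(0.1116)] 0.6
pale [163. 206.] [0.5442 0.2804] [np.float64(0.0083), np.float64(0.1093)] -178.0
pale [191. 204.] [0.5473 0.2085] [np.float64(0.0083), np.float64(0.1093)] -178.0
pale [382. 196.] [ 0.5608 -0.2952] [np.float64(0.0094), np.float64(0.0749)] -9.6
pale [219. 202.] [0.5504 0.1366] [np.float64(0.0081), np.float64(0.1093)] -178.1
pale [398. 186.] [ 0.5844 -0.3384] [np.float64(0.0305), np.float64(0.0473)] -99.0
pale [247. 200.] [0.5522 0.0646] [np.float64(0.0081), np.float64(0.1118)] -177.8
pale [352. 193.] [ 0.571  -0.2141] [np.float64(0.022), np.float64(0.0789)] -8.8
pale [272. 182.] [6.049e-01 4.000e-04] [np.float64(0.0302), np.float64(0.0326)] -91.7
pale [368. 182.] [ 0.5976 -0.2595] [np.float64(0.0302), np.float64(0.0387)] -100.6
pale [358. 201.] [ 0.5469 -0.2296] [np.float64(0.1394), np.float64(0.3198)] -100.2
(139, 236) [[0.47   0.3612]]
(257, 229) [[0.4799 0.0436]]
(297, 222) [[ 0.4958 -0.0641]]
(413, 236) [[ 0.4497 -0.3717]]
(303, 168) [[ 0.6423 -0.085 ]]
```

View pics/crop.png

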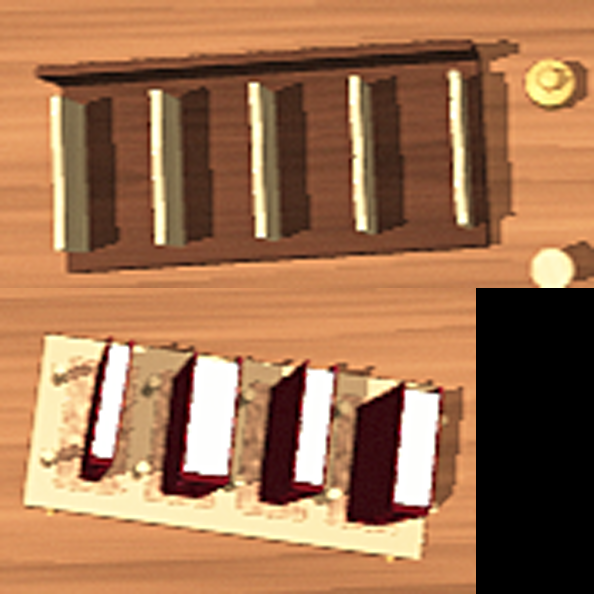

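The crop shows the four red volumes with page tops at z≈0.15, yaw about -10° and thickness order 18/34/23/28 from left. The titling rack has yaw of about +1.8°, with divider tops spaced 72 mm as they should be. Next I check from near with the wrist camera.

```bash
python3 - <<'E'
from h import *
import pickle
for n,p,y in (("titl",[.53,.205,.36],np.radians(1.8)),("dry",[.53,-.23,.36],np.radians(-10))):
    try: move_to(p,down(y))
    except PlanningError as e: print(e); continue
    pause(.3);c=capture("wrist");cv2.imwrite(f"pics/{n}1.png",c["frame"]);pickle.dump(c,open(n+"1.pkl","wb"))
    o=observe();print(o["time_s"],o["qpos"].round(2),c["origin"],-R.from_rotvec(c["orientation"]).as_matrix()[:,2],c["camera_matrix"][0],o["contact_force"])
E
python3 -c "
import cv2,numpy as np
cv2.imwrite('pics/w1.png',cv2.resize(np.vstack([cv2.imread('pics/'+n+'1.png') for n in('titl','dry')]),(400,600)))"
```

```text
2.3333 [ 0.27  0.15  0.99 -0.    2.    1.81] [0.59821382 0.20678267 0.5386552 ] [-0.23565864 -0.00913438 -0.97179297] [337.43143451   0.         285.94531665] [-0.06307625  0.09708956  0.07892669]
4.2833 [-0.51  0.18  0.97  0.    2.    1.24] [ 0.59768246 -0.24196604  0.53886181] [-0.2319114   0.03928847 -0.97194317] [337.43143451   0.         285.94531665] [ 0.04393253 -0.18347229  1.25837023]
```

View pics/w1.png

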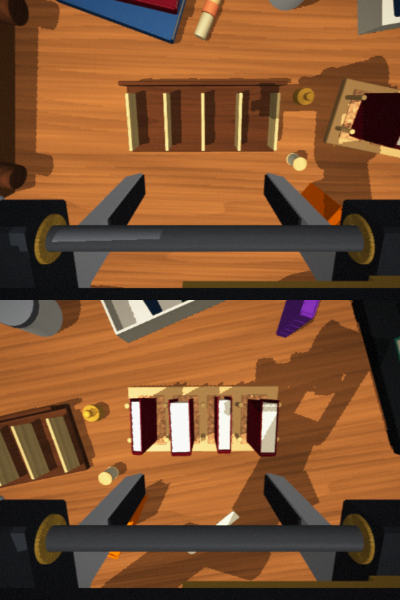

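The wrist views show the titling rack dividers and four page tops clearly. I measure both from these views and compare them with the top view.

```bash
python3 - <<'E'
from h import *
import pickle
def show(c,m,z,lab,amin):
    for k in sorted(cv2.findContours(m.astype(np.uint8),0,2)[0],key=lambda k:k[:,0,0].mean()):
        if cv2.contourArea(k)<amin:continue
        r=cv2.minAreaRect(k);p=toplane(c,cv2.boxPoints(r),z);e=[p[1]-p[0],p[2]-p[1]];e.sort(key=np.linalg.norm);d=e[1]*np.sign(e[1][0])
        print(lab,np.round(r[0]),p.mean(0).round(4),[np.linalg.norm(x).round(4) for x in e],np.degrees(np.arctan2(d[1],d[0])).round(1))
c=pickle.load(open("titl1.pkl","rb"));h=cv2.cvtColor(c["frame"],cv2.COLOR_BGR2HSV).astype(int)
m=(h[...,2]>190)&(h[...,0]>14)&(h[...,0]<35)&(h[...,1]<150);m[:110]=0;m[230:]=0;m[:,:160]=0;m[:,400:]=0
show(c,m,.07,"div",30)
dk=(h[...,2]<110);dk[:105]=0;dk[225:]=0;dk[:,:150]=0;dk[:,420:]=0
print("titl front edge pixel guess -> plane .02"); 
for uv in [(184,211),(389,211)]:print(toplane(c,[uv],.02).round(4))
c=pickle.load(open("dry1.pkl","rb"));h=cv2.cvtColor(c["frame"],cv2.COLOR_BGR2HSV).astype(int)
m=(h[...,2]>180)&(h[...,1]<55);m[:100]=0;m[230:]=0;m[:,:160]=0;m[:,400:]=0
show(c,m,.15,"page",60)
red=((h[...,0]<8)|(h[...,0]>170))&(h[...,1]>150)&(h[...,2]<130)
cr=lambda c,a,b,x,y:cv2.resize(c["frame"][a:b,x:y],(700,int(700*(b-a)/(y-x))),interpolation=cv2.INTER_CUBIC)
d=pickle.load(open("titl1.pkl","rb"))
o=np.vstack([cr(d,100,220,165,405),cr(c,110,225,165,405)]);o=cv2.resize(o,None,fx=.86,fy=.86);cv2.imwrite("pics/w2.png",o);print(o.shape)
E
```

```text
div [180. 170.] [0.5429 0.3512] [np.float64(0.0062), np.float64(0.1106)] 2.1
div [232. 170.] [0.5453 0.2794] [np.float64(0.0064), np.float64(0.1105)] 2.2
div [284. 170.] [0.5476 0.2071] [np.float64(0.0054), np.float64(0.1104)] 1.9
div [335. 170.] [0.5499 0.1359] [np.float64(0.0064), np.float64(0.1105)] 1.8
div [386. 188.] [0.5282 0.063 ] [np.float64(0.0066), np.float64(0.0625)] 2.0
titl front edge pixel guess -> plane .02
[[0.4745 0.3627]]
[[0.4849 0.0397]]
page [190. 177.] [ 0.568  -0.1253] [np.float64(0.0129), np.float64(0.079)] -11.5
page [251. 178.] [ 0.5547 -0.1946] [np.float64(0.0292), np.float64(0.0794)] -9.0
page [314. 174.] [ 0.5469 -0.2658] [np.float64(0.0169), np.float64(0.0783)] -8.5
page [376. 179.] [ 0.5292 -0.3364] [np.float64(0.0227), np.float64(0.0783)] -8.8
(589, 602, 3)
```

View pics/w2.png

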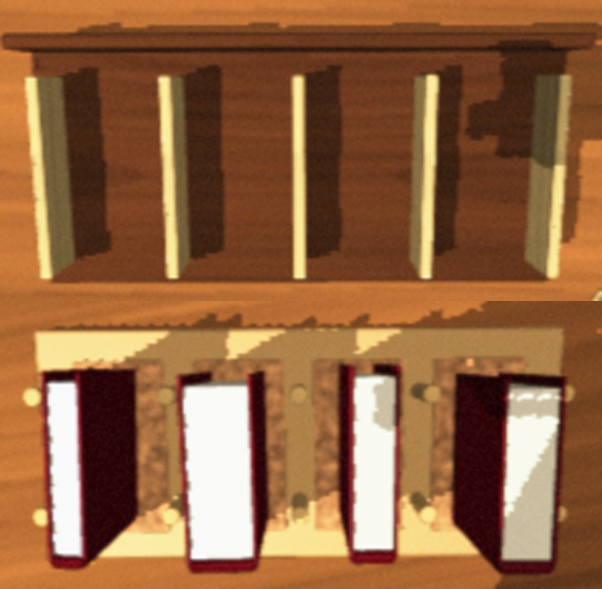

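Both views agree within 2 mm. Order from left is a(18), d(34), b(23), c(28). The stall row is centred at (0.5475, 0.2075), yaw 1.9°. I start with the leftmost volume, which goes into the leftmost stall.

```bash
cat > job.py <<'E'
from h import *
C=np.array([.5475,.2075]);YW=np.radians(1.9);ZG=.117
B=[((.568,-.1247),-11.0,.018),((.5549,-.1942),-9.0,.034),((.5467,-.2653),-9.0,.023),((.529,-.3356),-9.0,.028)]
S=[.108,.036,-.036,-.108]
def stall(i): return C+S[i]*np.array([-np.sin(YW),np.cos(YW)])
def settle(p,rot,v=.1):
    # straight to p, then one correction of the steady horizontal servo error
    move_straight(p,rot,velocity=v);pause(.2);e=np.array(p)-observe()["tool_pos"];return e
def pick(i):
    (x,y),yaw,t=B[i];r=down(np.radians(yaw))
    command_gripper(t+.026)
    move_to([x,y,.22],r);pause(.2);e=np.array([x,y,.22])-observe()["tool_pos"];print("err above",e.round(4))
    move_straight([x+e[0],y+e[1],ZG],r,velocity=.12);pause(.2);o=observe();print("at grasp",o["tool_pos"].round(4),o["contact_force"].round(1))
    w=command_gripper(0.0);pause(.3);o=observe();print("grip",o["grip_width"].round(4),"want",t,o["contact_force"].round(1),o["tool_pos"].round(4))
    zg=o["tool_pos"][2]
    move_straight([x+e[0],y+e[1],.30],r,velocity=.12);o=observe();print("lifted",o["grip_width"].round(4),o["contact_force"].round(1),o["time_s"])
    return zg
def place(i,zg,dx=0,dy=0):
    t=B[i][2];r=down(YW);p=stall(i)+[dx,dy]
    move_to([*p,.30],r);pause(.2);e=np.array([*p,.30])-observe()["tool_pos"];q=p+e[:2]
    zt=zg-.002
    move_straight([*q,zt+.02+e[2]],r,velocity=.12);pause(.3);o=observe();f0=o["contact_force"][2]
    z=zt+.008+e[2];move_straight([*q,z],r,velocity=.04)
    while z>zt-.006:
        z-=.001;move_straight([*q,z],r,velocity=.02);pause(.08);o=observe()
        if o["contact_force"][2]-f0>1.5:break
    print("down: z-zt",(o["tool_pos"][2]-zt).round(4),"dF",o["contact_force"]-f0,"err",(o["tool_pos"][:2]-p).round(4))
    command_gripper(t+.026);pause(.2)
    move_straight([*q,.25],r,velocity=.12);o=observe();print("released",o["time_s"])
E
python3 - <<'E'
from job import *
zg=pick(0);np.save("zg.npy",zg)
c=capture("side");cv2.imwrite("pics/s1.png",c["frame"])
E
```

```text
err above [-0.0008  0.0014 -0.0024]
at grasp [ 0.5678 -0.1234  0.1181] [ 0.1 -0.9  0.1]Traceback (most recent call last):
  File "<stdin>", line 2, in <module>
  File "job.py", line 14, in pick
    w=command_gripper(0.0);pause(.3);o=observe();print("grip",o["grip_width"].round(4),"want",t,o["contact_force"].round(1),o["tool_pos"].round(4))
                                                              ^^^^^^^^^^^^^^^^^^^^^
AttributeError: 'float' object has no attribute 'round'
```

```bash
sed -i 's/o\["grip_width"\].round(4)/round(o["grip_width"],4)/' job.py; python3 - <<'E'
from job import *
for _ in range(5):
    o=observe();print(o["tool_pos"].round(4),round(o["grip_width"],4),o["contact_force"].round(1),o["time_s"]);pause(.1)
print(ik([.568-.0008,-.1247+.0014,.117],down(np.radians(-11)))-o["qpos"])
E
```

```text
[ 0.5672 -0.1233  0.117 ] 0.018 [0.3 0.5 1.5] 8.1667
[ 0.5672 -0.1233  0.117 ] 0.0177 [-0.1  0.4 -0.1] 8.2667
[ 0.5672 -0.1232  0.117 ] 0.0178 [-0.4  0.5  0.7] 8.3667
[ 0.5672 -0.1233  0.117 ] 0.0177 [-0.7  0.6 -0.2] 8.4667
[ 0.5672 -0.1233  0.117 ] 0.0181 [-0.1  0.4  0.3] 8.5667
[-6.19123269e-05  4.41600229e-05 -3.69150930e-05 -2.02097822e-05
 -2.36999072e-05 -5.31476192e-05]
```

The arm settles exactly on target, so the offset was only transient and I drop that correction. The 18 mm width confirms vol_a. Lift and place.

```bash
sed -i 's/pause(.2);e=np.array(\[x,y,.22\]).*/pause(.1);e=np.zeros(3)/; s/pause(.2);e=np.array(\[\*p,.30\]).*/pause(.3);e=np.zeros(3);q=p/' job.py; sed -i 's/velocity=.12);pause(.2);o=observe();print("at/velocity=.12);pause(.4);o=observe();print("at/' job.py
python3 - <<'E'
from job import *
r=down(np.radians(-11))
move_straight([.5672,-.1233,.30],r,velocity=.12);o=observe();print(round(o["grip_width"],4),o["contact_force"].round(1))
place(0,.117,dx=-.0008)
pause(.3);c=capture("side");cv2.imwrite("pics/s1.png",c["frame"])
E
```

```text
0.0182 [ 0.8  0.1 -1.9]
down: z-zt 0.0 dF [-0.50629122  0.1687027   5.56142193] err [0.0001 0.    ]
released 19.625
```

View pics/s1.png

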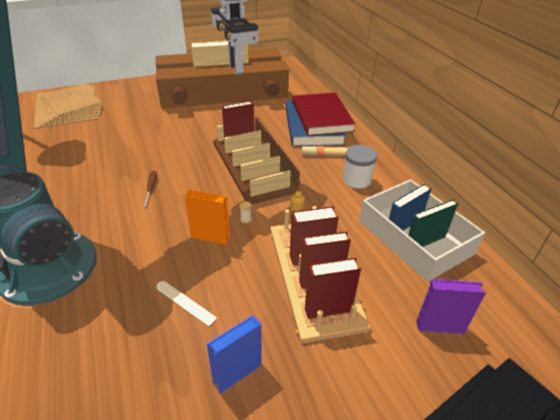

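The side view shows vol_a standing upright in the far-left stall at (238,120), and contact came exactly at the predicted height. Now vol_d goes into stall 2, then I check from the wrist.

```bash
python3 - <<'E'
from job import *
import pickle
zg=pick(1)
if abs(observe()["grip_width"]-B[1][2])<.002:
    place(1,zg)
    move_to([.53,.205,.36],down(YW));pause(.3);c=capture("wrist");pickle.dump(c,open("titl2.pkl","wb"))
    cv2.imwrite("pics/w3.png",cv2.resize(c["frame"][90:230,150:420],None,fx=2.8,fy=2.8,interpolation=cv2.INTER_CUBIC))
    h=cv2.cvtColor(c["frame"],cv2.COLOR_BGR2HSV).astype(int)
    m=((h[...,2]>150)&(h[...,1]<55)).astype(np.uint8);m[:100]=0;m[230:]=0;m[:,:150]=0;m[:,400:]=0
    for k in cv2.findContours(m,0,2)[0]:
        if cv2.contourArea(k)<60:continue
        r=cv2.minAreaRect(k);p=toplane(c,cv2.boxPoints(r),.148);e=[p[1]-p[0],p[2]-p[1]];e.sort(key=np.linalg.norm);d=e[1]*np.sign(e[1][0])
        print(p.mean(0).round(4),[np.linalg.norm(x).round(4) for x in e],np.degrees(np.arctan2(d[1],d[0])).round(1))
    print(stall(0),stall(1))
E
```

```text
at grasp [ 0.555  -0.1943  0.1173] [-0.6  0.5  0.1]
grip 0.0338 want 0.034 [-0.9  1.   0.2] [ 0.5549 -0.1941  0.1169]
lifted 0.0336 [-0.5 -0.1 -3.8] 26.3083
down: z-zt -0.0 dF [0.33079314 2.31344202 6.35254987] err [0.0001 0.    ]
released 35.5833
[0.546  0.2421] [np.float64(0.0286), np.float64(0.0802)] 2.3
[0.5446 0.3135] [np.float64(0.0129), np.float64(0.0799)] 2.2
[0.54391924 0.31544062] [0.54630641 0.24348021]
```

View pics/w3.png

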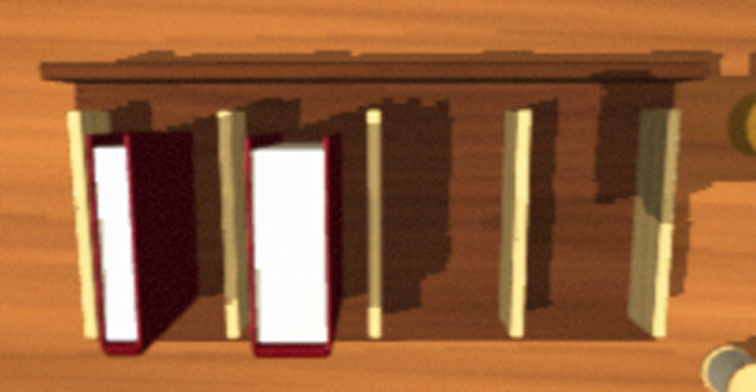

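vol_a and vol_d stand upright within 2 mm of target and square to the rack. I fold in a small correction (+1 mm x and y) and do the other two.

```bash
python3 - <<'E'
from job import *
import pickle
for i in(2,3):
    zg=pick(i)
    if abs(observe()["grip_width"]-B[i][2])>.002: print("STOP");raise SystemExit
    place(i,zg,dx=.001,dy=.001)
move_to([.53,.205,.36],down(YW));pause(.3);c=capture("wrist");pickle.dump(c,open("titl3.pkl","wb"))
cv2.imwrite("pics/w4.png",cv2.resize(c["frame"][90:230,150:420],None,fx=2.8,fy=2.8,interpolation=cv2.INTER_CUBIC))
h=cv2.cvtColor(c["frame"],cv2.COLOR_BGR2HSV).astype(int)
m=((h[...,2]>150)&(h[...,1]<55)).astype(np.uint8);m[:100]=0;m[230:]=0;m[:,:150]=0;m[:,400:]=0
for k in cv2.findContours(m,0,2)[0]:
    if cv2.contourArea(k)<60:continue
    r=cv2.minAreaRect(k);p=toplane(c,cv2.boxPoints(r),.148);e=[p[1]-p[0],p[2]-p[1]];e.sort(key=np.linalg.norm);d=e[1]*np.sign(e[1][0])
    print(p.mean(0).round(4),[np.linalg.norm(x).round(4) for x in e],np.degrees(np.arctan2(d[1],d[0])).round(1))
for i in range(4):print(stall(i).round(4))
c=capture("side");cv2.imwrite("pics/s4.png",c["frame"]);print(observe()["time_s"])
E
```

```text
at grasp [ 0.5468 -0.2654  0.1174] [-0.2 -0.2 -0.8]
grip 0.0224 want 0.023 [-0.2  0.1 -1.3] [ 0.5467 -0.2653  0.1169]
lifted 0.023 [-0.3 -0.7 -3.2] 42.6833
down: z-zt 0.0 dF [-0.53326912  1.80658764  7.65839466] err [0.0001 0.    ]
released 51.9583
at grasp [ 0.5291 -0.3357  0.1174] [0.1 0.6 0.2]
grip 0.0279 want 0.028 [-0.1  0.9 -0.1] [ 0.529  -0.3355  0.1169]
lifted 0.0278 [-0.6  0.4 -2.9] 58.1417
down: z-zt -0.0 dF [-0.61346241  2.16832665  7.04881214] err [0.0001 0.    ]
released 67.4167
[0.5516 0.0988] [np.float64(0.0219), np.float64(0.0798)] 0.7
[0.5464 0.2422] [np.float64(0.0286), np.float64(0.0802)] 2.0
[0.5448 0.3136] [np.float64(0.0129), np.float64(0.0793)] 2.0
[0.5498 0.171 ] [np.float64(0.0174), np.float64(0.08)] 1.2
[0.5439 0.3154]
[0.5463 0.2435]
[0.5487 0.1715]
[0.5511 0.0996]
68.475
```

View pics/w4.png

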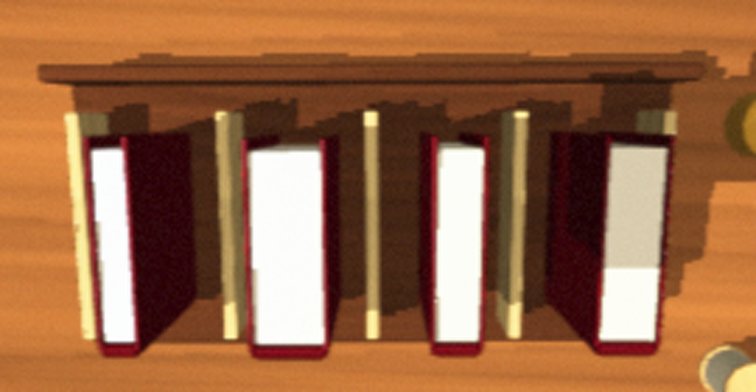

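View pics/s4.png

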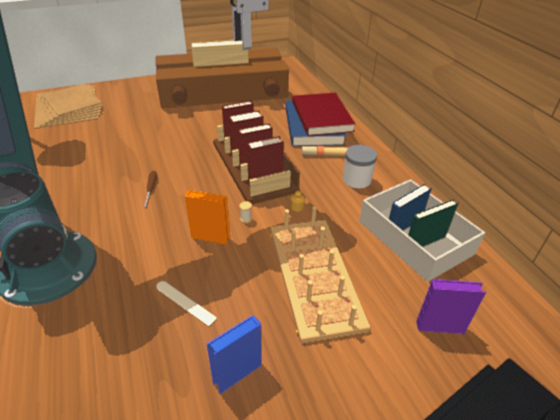

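The wrist view shows all four volumes upright, one per stall, in order 18/34/23/28 with page tops near (110,245), (288,245), (460,243) and (632,245). The side view shows the drying rack empty, at (315,275), and nothing else disturbed.

```bash
python3 -c "
from plant import *
print(observe()['time_s']);sign_off()"
```

```text
68.475
the job is handed in; nothing more can be done
```

I moved all four volumes to the titling rack in their original order from left (18, 34, 23, 28 mm thick), each set down under force feedback, and handed the job in at 68.5 s. The grip width on each one matched its thickness within 1 mm.

The last wrist-camera check showed each volume upright and within about 2 mm of its stall centre. They were within about 1.2° of square to the rack, spines towards the robot. The drying rack was empty and the look-alikes had not moved.

- **Camera disagreement:** the wrist and top cameras differ by about 1.5 mm sideways on the titling rack. I shifted the last two volumes 1 mm to allow for it, so the first two may sit 1–2 mm right of centre.
- **Square reading:** the last two volumes read 0.7° and 1.2°, against about 1.9° for the rack.

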